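# Gauge a batch of drilled brackets

## Task

Check the drilled T-brackets in the gauging box: press its sloping front door in until the catch lets it swing open, stand every bracket upright on the chamber floor, then pull the gauge lever all the way down and ease it slowly back up to its rest with your hand on it, brackets staying inside. After that, take all the brackets out and stand them on their feet in the grey out-tray; leave the door open and the other things on the bench where they are.

Things in the scene. Friction and masses are not known exactly. Their poses are not given: they have to be found in the camera images.
- gauge: green gauging box, fixed: 230 mm deep (x, to its back), 270 wide (y, to its left), origin on the table under it. Rear housing fills x 60 to 130 mm, 130 high, full width; before it a chamber, open to above once the door is down: front sill 36 mm high at x = -95 mm, side cheeks at y = +-125 mm whose edges slope up from 45 mm high in front to 130 at the back; the door covers this slope
- chamber (a point): centre of the chamber's steel floor, on its surface, 20 mm above the table; axes as the gauging box. Free floor: x +-67 mm, y +-125 mm, between the sill, the cheeks and a steel back stop 20 mm thick and 55 mm high (above the table) before the housing
- door (a joint): grey sloping front door, 181 by 262 by 6 mm, hinged on its lower front edge (x = -100, z = 45 mm of the box, along y). Radians: 0 shut, held by a catch; negative pressed in (stop -0.09); positive open, up and over towards the robot, stop 2.6 (about level). Pressed to about -0.06 and let go it springs open in 1 to 2 s, its edge sweeping up to 230 mm high and 185 mm before the hinge
- door_pad (a point): centre of the dark rubber press pad (30 by 90 mm) on the door's outer face, 150 mm from the hinge; moves with the door. z = outward normal; shut, the door rises at 28 degrees to the back, so inward is forward and down. About 9 mm inward with 8 to 15 N frees the catch, 13 mm is the stop
- lever (a joint): the sprung gauge lever on the box's right side (y negative). Radians: 0 home (raised, pointing to the robot and 35 degrees up), 0.95 at the lower stop; its spring pulls it home, about 3 N at the handle when home and 9 N at the stop. Let go when pulled down it flies back.
- lever_pivot (a point): point on the lever's pivot axis (along y of the gauging box) abreast of the handle; fixed. The handle runs on a circle of 170 mm radius about it: 228 mm above the table at home, 73 mm when fully down
- tray: the grey open out-tray, fixed, 280 mm (x) by 140 mm (y), 28 mm high, walls 4 mm; origin at the table under its centre
- tray_in (a point): centre of the tray's inner floor, on its surface; axes as the tray. Free floor: x +-136 mm, y +-66 mm
- oilcan: bystander: red bottle, 60 mm diameter, 150 mm high; origin under its centre
- wrench: bystander: steel wrench 180 mm long, lying along its x
- brush: bystander: brush 170 mm long, lying along its x
- driver: bystander: screwdriver 190 mm long, lying along its x
- chuck: bystander: dark drill chuck, 52 mm diameter, 66 mm high; origin under its centre
- parallels: bystander: steel block 120 by 25 by 30 mm; origin under its centre
- lever_grip (a point): point to grip on the lever's handle, on the axis of a black round bar, 22 mm in diameter and 95 mm long along y of the gauging box, near its middle; it can be pinched from above (fingers before and behind it); moves with the lever
- bracket0: an aluminium T-bracket on its foot (80 mm in x, 50 in y, 8 thick), along its middle an upright web 80 mm long, 12 mm thick (y), its top 72 mm above the underside; holes in both; 0.18 to 0.35 kg. Origin: centre of the underside, z up, x along the web. Pinch it by the web. Two or three alike brackets are present.
- bracket1: as bracket0, alike in all
- bracket2: as bracket0, alike in all
There are look-alikes about, which are no part of the job. What is shaped like the bracket0 but pink is not meant.

How it is judged:
By the outcome, as a careful person would: the job done as asked, in the order asked, and still so for the second after the job is handed in, with the robot touching nothing.
Of bracket0, bracket1, bracket2 only 2 to 3 are there at a start; the rules pass over those that are not, and their reading is None.
At some moment in a run one of bracket0, bracket1, bracket2 may be knocked a few centimetres aside while the robot is not near it.
It also fails if it takes over 210 s, if anything falls off the work surface, if the arm or the gripper's body presses on something with over 40 N, if the wrist force passes 120 N, or if a joint passes its speed limit or range.

## Robot

A 6-joint arm with a two-finger parallel gripper is mounted at the origin on the work surface. World frame = base frame: x ahead of the robot, y to its left, z up, the work surface at z = 0. Lengths are in m, angles in rad, forces in N, time in s.
With the tool pointing down it reaches from about 0.375 to 0.75 m from the base axis. Payload 9 kg.
Tool frame: the origin (TCP) lies at the very end of the fingers, on their centre line; the grasp point (between the pads) lies 19 mm behind it; z points along the fingers, y is the line along which they close (so a half turn about z gives the same grasp; the last joint's range is limited). The gripper opens to 85 mm and grips with 20 to 120 N. Pads are 22 mm wide; open, the fingers measure 114 mm over their backs; the gripper's body (76 mm by 85 mm) begins 54 mm behind the grasp point. The pads swing forward as they close: fully open they stand 13 mm farther back than shut.
Start: joints at [-1.505, 0.104, 0.097, 1.564, 0, 1.353], TCP at [0.168, -0.576, 0.231] pointing down, gripper open.
Joint ranges: [-2.99, 2.99], [-0.84, 1.86], [-1.1, 1.16], [-1.84, 2.11], [-1.51, 1.56], [-3.14, 3.14]. Speed limits (rad/s): [2.22, 2.22, 2.57, 3.14, 3.14, 3.14].

## Interface

Orientations are given as a unit quaternion [w, x, y, z].
In Python, from cell import bot, read_camera, camera_info gives the robot as it stands.
- The arm moves only by the tool arm_command, never from a script. Its argument "moves" is a list that holds one entry, the list of rows, each a list of 5 numbers: the shift along the tool's x, y, z in mm, then the turn about the tool's z in rad, then the closure, from 0 (fully open) to 1 (shut). In form: [[[x, y, z, yaw, gripper], ...]]. A call has 1 to 8 rows; each row is the pose to reach, as a shift and turn from the pose commanded when the call began, along the tool's axes at that moment; what a row does not reach only later rows make up. A row lasts 1/10 s, in which the tool goes at most 50 mm and 8.59 degrees, less where a joint would pass 70% of its speed; a pose out of reach is approached as far as the arm can. A call with a gripper value outside its range is refused whole. The fingers move at their own pace and stop on an object; "newtons" is the grip in N (left out, the last holds). Time passes only in rows, so rows that repeat a pose let the fingers close. It gives the time, the measured TCP pose, the force, the opening and the grip force at its end, in the units of the state.
- bot.get_obs(): the state, without advancing time (a new reading comes with each control period).
- read_camera(name): name is "scene" or "top" or "wrist"; returns the picture (480x640x3 uint8, red, green, blue); there is no depth.
- camera_info(name): a dict with "intrinsics" (3x3 intrinsics, pixels), "world_to_cam" (4x4, takes a point from world to camera coordinates). Camera axes: x right, y up, looking along -z (the intrinsics and any distortion apply to the point x, -y, -z); pixel columns grow to the right and rows downward; lengths in m; the calibration is good to about 2 mm. A picture is of the moment at which its call begins: read the wrist's pose just before it. camera_info takes no time and is no camera call; for the wrist camera it gives the pose at the moment of the call.
- bot.hand_in(): hands the job in; it is judged then, once.
The state is a dict: "time_s": time; "joints": joint angles; "dq": joint speeds; "tau": joint torques, N m; "tcp_pos": TCP position; "tcp_rot": TCP orientation; "contact_force": force on the tool from outside, world axes, zero at the start; "wrist_torque": the same for the moment, N m; "gripper_width": opening from 0.0 (shut) to 1.0 (fully open); "finger_force": force on a finger pad.
Only numpy, scipy, OpenCV 4.12 (cv2) and the standard library are available. Lean on these libraries where they do the work, as an engineer would, in place of code of your own. Each camera call takes 0.05 s, during which the arm holds its last target. There are 200 camera calls.

## Working session

There is one attempt and no reset: what is moved stays moved. The work goes in short steps, Python scripts to look and compute and a tool call to move; the robot and the scene stay as the last step left them, time stands still between calls to the robot, and variables do not carry over. Pictures are saved under pics/ and viewed, at most 14 in all, crops included, and the job is handed in when it is done.

Besides the shell and the picture viewer there is one more tool, called after "Emit:" in YAML: its name, and indented under it one key for each argument. arm_command: Moves the arm, as the interface text tells. Its arguments: {"type":"object","properties":{"moves":{"type":"array"},"newtons":{"type":"number"}},"required":["moves"]}

```bash
ls; mkdir -p pics; python3 - <<'E'
from cell import bot, read_camera, camera_info
import cv2,numpy as np
np.set_printoptions(precision=4,suppress=True)
for n in ["scene","top"]:
    im=read_camera(n); cv2.imwrite(f"pics/{n}0.png",im[:,:,::-1])
    c=camera_info(n); print(n,c["intrinsics"],c["world_to_cam"],[k for k in c])
print(bot.get_obs())
E
```

```text
pics
scene [[574.5577   0.     312.2914]
 [  0.     574.5577 239.4503]
 [  0.       0.       1.    ]] [[ 0.4754  0.8797 -0.0128 -0.2148]
 [-0.6767  0.3749  0.6337  0.2054]
 [ 0.5622 -0.2926  0.7735 -1.7327]
 [ 0.      0.      0.      1.    ]] ['intrinsics', 'world_to_cam']
top [[476.5587   0.     311.7216]
 [  0.     476.5587 234.5267]
 [  0.       0.       1.    ]] [[-0.0219 -0.9997 -0.0077  0.0215]
 [ 0.9965 -0.0224  0.0802 -0.4681]
 [-0.0803 -0.0059  0.9968 -1.4423]
 [ 0.      0.      0.      1.    ]] ['intrinsics', 'world_to_cam']
{'time_s': 0.1, 'joints': array([-1.5047,  0.1046,  0.0966,  1.5639, -0.    ,  1.3531]), 'dq': array([-0.0015, -0.0023,  0.0034, -0.001 ,  0.002 , -0.0011]), 'tau': array([  0.0058, -55.8209,  50.4719,   0.0132,  -0.0005,   0.    ]), 'tcp_pos': array([ 0.168 , -0.5757,  0.2306]), 'tcp_rot': array([-0.0006,  0.9899,  0.1414,  0.    ]), 'contact_force': array([ 0.6909, -0.6765,  0.1123]), 'wrist_torque': array([-0.0007, -0.0009,  0.0226]), 'finger_force': 0.0, 'gripper_width': 1.004040420527696}
```

View pics/scene0.png

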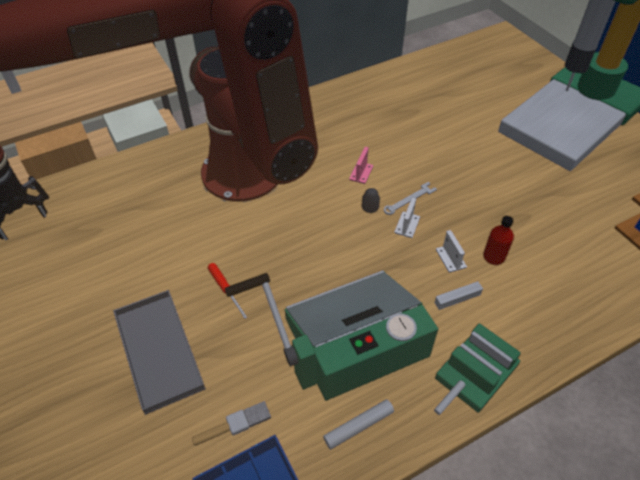

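View pics/top0.png

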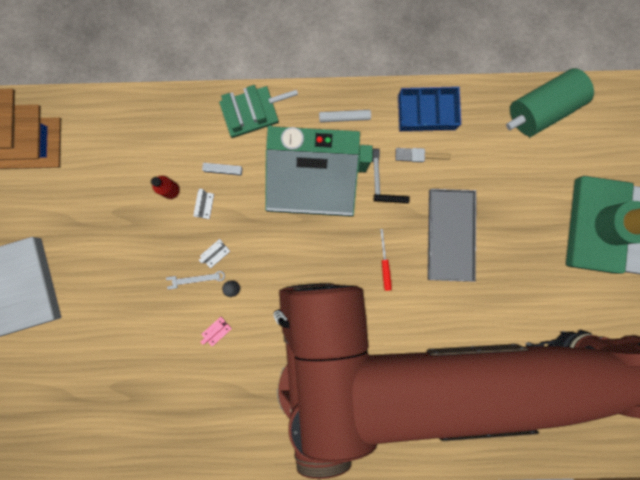

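```bash
cat > h.py <<'E'
import cv2,numpy as np
from cell import bot, read_camera, camera_info
np.set_printoptions(precision=4,suppress=True)
def ray(n,u,v,c=None):
    c=c or camera_info(n); K=c["intrinsics"]; T=np.array(c["world_to_cam"]); R=T[:3,:3]; o=-R.T@T[:3,3]
    d=np.array([(u-K[0][2])/K[0][0],-(v-K[1][2])/K[1][1],-1]); return o,R.T@d
def onz(n,u,v,z,c=None):
    o,d=ray(n,u,v,c); return o+d*(z-o[2])/d[2]
def proj(n,P,c=None):
    c=c or camera_info(n); K=np.array(c["intrinsics"]); T=np.array(c["world_to_cam"]); P=np.atleast_2d(P)
    q=P@T[:3,:3].T+T[:3,3]; q=q*[1,-1,-1]; q=q@K.T; return q[:,:2]/q[:,2:]
def tri(a,ua,b,ub,ca=None,cb=None):
    o1,d1=ray(a,*ua,c=ca); o2,d2=ray(b,*ub,c=cb); A=np.stack([d1,-d2],1); t=np.linalg.lstsq(A,o2-o1,rcond=None)[0]
    p,q=o1+d1*t[0],o2+d2*t[1]; return (p+q)/2,np.linalg.norm(p-q)
def crop(im,x0,y0,x1,y1,f,name):
    cv2.imwrite(f"pics/{name}.png",cv2.resize(im[y0:y1,x0:x1],None,fx=f,fy=f,interpolation=cv2.INTER_CUBIC))
E
python3 - <<'E'
from h import *
t=cv2.imread("pics/top0.png"); s=cv2.imread("pics/scene0.png")
a=cv2.resize(t[80:280,150:485],None,fx=2.35,fy=2.35,interpolation=cv2.INTER_CUBIC)
cv2.imwrite("pics/tc.png",a); crop(s,270,180,500,410,2.6,"sc")
print(ray("top",320,240),ray("scene",320,240)[0])
for uv in [(281,317)]: print(onz("top",*uv,0.03), proj("scene",onz("top",*uv,0.03)))
h=cv2.cvtColor(t,cv2.COLOR_BGR2HSV)
m=cv2.inRange(h,(0,0,60),(180,60,255))  # greyish
m[:, :140]=0; m[:85]=0; m[300:]=0
n,l,st,ce=cv2.connectedComponentsWithStats(m)
for i in range(1,n):
    if st[i,4]>60:
        r=cv2.minAreaRect(np.argwhere(l==i)[:,::-1].astype(np.float32)); print(st[i],r)
E
```

```text
(array([0.3511, 0.0025, 1.4753]), array([ 0.0685, -0.0112, -0.9978])) [ 1.2153 -0.395   1.2073]
[0.2213 0.1087 0.03  ] [[307.1636 198.4339]]
[243  87  14  35 134] ((249.76171875, 104.39401245117188), (35.43151092529297, 4.071592330932617), 72.34988403320312)
[398  86  64  46 202] ((429.4396057128906, 108.35693359375), (44.222591400146484, 63.08448028564453), 88.8982925415039)
[269  90  29  15 174] ((282.7639465332031, 95.89673614501953), (7.247498035430908, 30.083187103271484), 68.62937927246094)
[229  92  14  34 146] ((236.6500244140625, 108.44999694824219), (34.78505325317383, 4.743416786193848), 71.56504821777344)
[319 110  52  12 534] ((344.5497131347656, 115.44474792480469), (10.406648635864258, 51.40253829956055), 86.98721313476562)
[506 115  20  15 178] ((515.9000854492188, 121.80001831054688), (9.391485214233398, 20.57182502746582), 63.43495178222656)
[ 265  127   93   89 5777] ((310.945068359375, 170.7111358642578), (92.10688781738281, 85.57469177246094), 3.2704880237579346)
[372 149   8  46 250] ((375.5898132324219, 171.5146484375), (45.18547821044922, 6.424474716186523), 8
[... 298 characters left out ...]
 203.2012939453125), (17.073978424072266, 28.908817291259766), 10.784297943115234)
[ 428  189   49   93 4314] ((451.9332275390625, 234.9080810546875), (47.46424865722656, 91.62583923339844), 0.8680514693260193)
[380 229   6  30  84] ((382.79693603515625, 243.52389526367188), (29.26873207092285, 2.862610101699829), 83.2901611328125)
[199 239  31  29 482] ((213.26904296875, 254.23353576660156), (17.229711532592773, 30.429080963134766), 49.08561706542969)
[625 243  15  31 410] ((632.0, 258.0), (30.0, 14.0), 90.0)
[166 271  59  19 421] ((195.04054260253906, 278.24322509765625), (12.658721923828125, 58.526039123535156), 80.53767395019531)
[223 282  11  14 115] ((228.0, 288.5), (13.0, 10.0), 90.0)
```

View pics/tc.png

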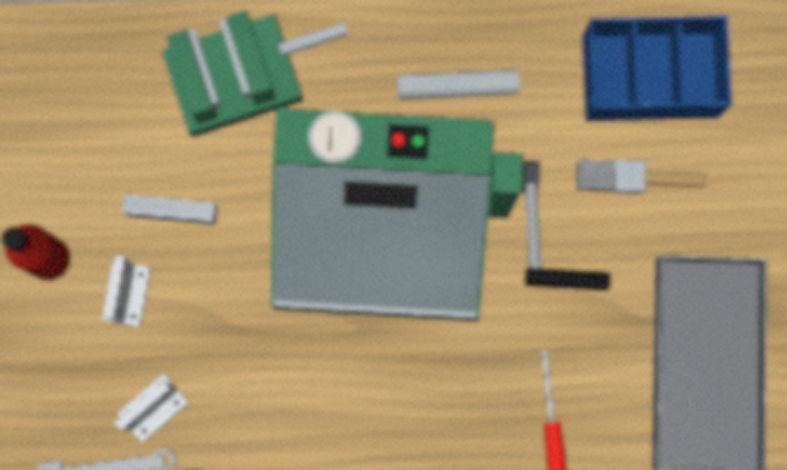

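View pics/sc.png

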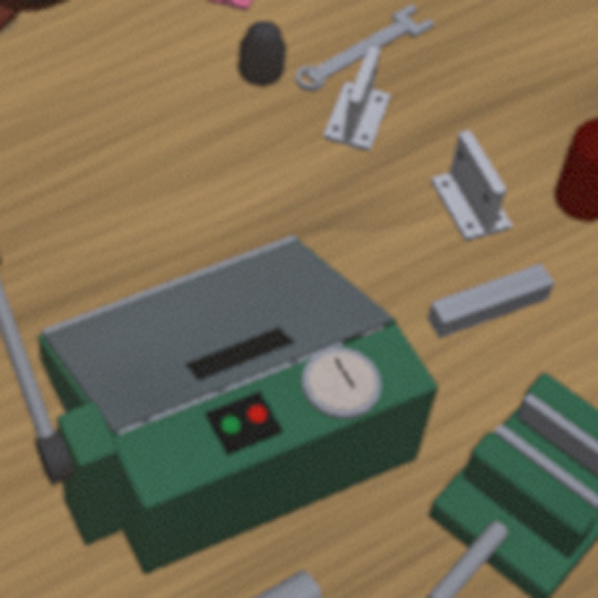

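```bash
python3 - <<'E'
from h import *
T=lambda x,y:(x/2.35+150,y/2.35+80); S=lambda x,y:(x/2.6+270,y/2.6+180)
BL,e1=tri("top",T(277,110),"scene",S(436,386)); BR,e2=tri("top",T(494,121),"scene",S(145,508))
print("BL,BR",BL,BR,e1,e2)
c4=[onz("top",*T(*p),.130) for p in [(277,110),(494,121),(491,173),(273,163)]]; print(np.array(c4))
d=onz("top",*T(480,319),.045); e=onz("top",*T(272,307),.045); print("hinge edge",d,e)
print("pad",tri("top",T(381,195),"scene",S(240,354)))
print("handle",tri("top",T(527,278),"scene",(269,277)),tri("top",T(609,281),"scene",(228,291)))
t=cv2.boxPoints(((451.93,234.9),(47.46,91.6),0.87)); print("tray",np.array([onz("top",*p,.028) for p in t]),onz("top",451.93,234.9,.028))
# bracket feet corners (crop top): A  B
for q in ([(117,256),(150,266),(137,326),(103,318)],[(165,374),(188,402),(141,441),(115,416)]):
    w=np.array([onz("top",*T(*p),.008) for p in q]); print(w.mean(0),w[:,:2].tolist())
    # scene verification
    print(proj("scene",w))
E
```

```text
BL,BR [0.7768 0.1319 0.1242] [ 0.7564 -0.1341  0.1254] 0.0027894635143407213 0.004613498142481129
[[ 0.7742  0.1301  0.13  ]
 [ 0.754  -0.1357  0.13  ]
 [ 0.6893 -0.1301  0.13  ]
 [ 0.7081  0.136   0.13  ]]
hinge edge [ 0.5203 -0.1187  0.045 ] [0.542  0.1484 0.045 ]
pad (array([0.6689, 0.007 , 0.1189]), np.float64(0.004942459436362351))
handle (array([ 0.5456, -0.1545,  0.2252]), np.float64(0.006725053578272243)) (array([ 0.5394, -0.2451,  0.2297]), np.float64(0.007615429903599567))
tray [[ 0.3212 -0.3353  0.028 ]
 [ 0.6004 -0.3511  0.028 ]
 [ 0.5948 -0.496   0.028 ]
 [ 0.3159 -0.478   0.028 ]] [ 0.457  -0.4151  0.028 ]
[0.572  0.3442 0.008 ] [[0.6197643272809557, 0.3570182638579691], [0.6053399559462314, 0.3132385137116244], [0.5257025225909442, 0.3308538987931575], [0.5373596995693517, 0.3757935819012969]]
[[464.8949 268.5439]
 [447.7415 271.2223]
 [434.9052 247.4338]
 [451.2566 244.0449]]
[0.4167 0.3113 0.008 ] [[0.4613432827057281, 0.294252744892215], [0.4238217737269727, 0.26426487623962713], [0.37410341057856833, 0.3262817880387852], [0.4075768716645389, 0.3602835506553022]]
[[409.6669 236.2684]
 [392.6732 231.101 ]
 [401.397  211.0576]
 [418.3165 214.451 ]]
```

Emit:
arm_command:
  moves:
    - [[0,0,-50,-0.15,1],[0,0,-100,-0.3,1],[0,0,-130,-0.45,1],[40,-26,-130,-0.6,1],[80,-52,-130,-0.75,1],[120,-78,-130,-0.9,1],[160,-104,-130,-1.05,1],[200,-130,-130,-1.2,1]]

```text
time_s: 0.9
tcp_pos: [0.3244, -0.3936, 0.361]
tcp_rot: [-0.0, 0.735, 0.678, 0.0]
contact_force: [0.5, -0.7, 0.2]
gripper_width: -0.0
finger_force: 0.0
```

```bash
cat > go.py <<'E'
import sys,math
from h import *
o=bot.get_obs(); R=cv2.Rodrigues(np.zeros(3))[0]
from scipy.spatial.transform import Rotation as Ro
w,x,y,z=o["tcp_rot"]; R=Ro.from_quat([x,y,z,w]).as_matrix(); yaw=math.atan2(R[1,0],R[0,0])
print("t",o["time_s"],"tcp",o["tcp_pos"],"yaw",round(yaw,4),"F",o["contact_force"],"w",round(o["gripper_width"],3),"ff",o["finger_force"],"zaxis",R[:,2],"j",o["joints"])
for a in sys.argv[1:]:
    v=[float(q) for q in a.split(",")]
    d=R.T@(np.array(v[:3])-o["tcp_pos"])*1000; print(a,"shift",d.round(1), "turn", round(-(((v[3]-yaw)+math.pi)%(2*math.pi)-math.pi),3) if len(v)>3 else "")
E
python3 go.py .667,.005,.36,1.493 .667,.005,.16,1.493
```

```text
t 0.9 tcp [ 0.3244 -0.3936  0.361 ] yaw 1.4896 F [ 0.5372 -0.653   0.2486] w -0.0 ff 0.0 zaxis [-0.0001  0.0003 -1.    ] j [-1.1383 -0.0944  0.138   1.8036  0.      0.5137]
.667,.005,.36,1.493 shift [425.  309.1   1.1] turn -0.003
.667,.005,.16,1.493 shift [425.  309.1 201.1] turn -0.003
```

Emit:
arm_command:
  moves:
    - [[38,28,0,0,1],[76,56,0,0,1],[114,84,0,0,1],[152,112,0,0,1],[190,140,0,0,1],[228,168,0,0,1],[266,196,0,0,1],[304,224,0,0,1]]

```text
time_s: 1.7
tcp_pos: [0.5742, -0.11, 0.361]
tcp_rot: [-0.0, 0.737, 0.676, -0.0]
contact_force: [-0.1, -1.5, 1.1]
gripper_width: 0.002
finger_force: 0.0
```

Emit:
arm_command:
  moves:
    - [[40,28,0,0,1],[80,56,0,0,1],[121,85,0,0,1],[121,85,50,0,1],[121,85,100,0,1],[121,85,150,0,1],[121,85,200,0,1],[121,85,200,0,1]]

```text
time_s: 2.5
tcp_pos: [0.663, 0.0024, 0.1516]
tcp_rot: [-0.006, 0.737, 0.676, -0.005]
contact_force: [-1.5, 1.2, -1.2]
gripper_width: -0.003
finger_force: 0.0
```

```bash
python3 go.py; python3 - <<'E'
from h import *
a=read_camera("top")[:,:,::-1].copy(); b=read_camera("scene")[:,:,::-1].copy()
cv2.imwrite("pics/top1.png",a); cv2.imwrite("pics/scene1.png",b)
A=cv2.resize(a[80:480,150:490],None,fx=1.25,fy=1.25); B=cv2.resize(b[100:420,200:500],None,fx=1.25,fy=1.25)
c=np.zeros((500,800,3),np.uint8); c[:A.shape[0],:A.shape[1]]=A; c[:B.shape[0],425:425+B.shape[1]]=B; cv2.imwrite("pics/p1.png",c)
E
```

```text
t 2.5 tcp [0.663  0.0024 0.1516] yaw 1.4839 F [-1.5344  1.232  -1.2229] w -0.003 ff 0.0 zaxis [-0.0148  0.0028 -0.9999] j [-0.193   0.3168  0.1925  1.4616 -0.0001  1.4647]
```

View pics/p1.png

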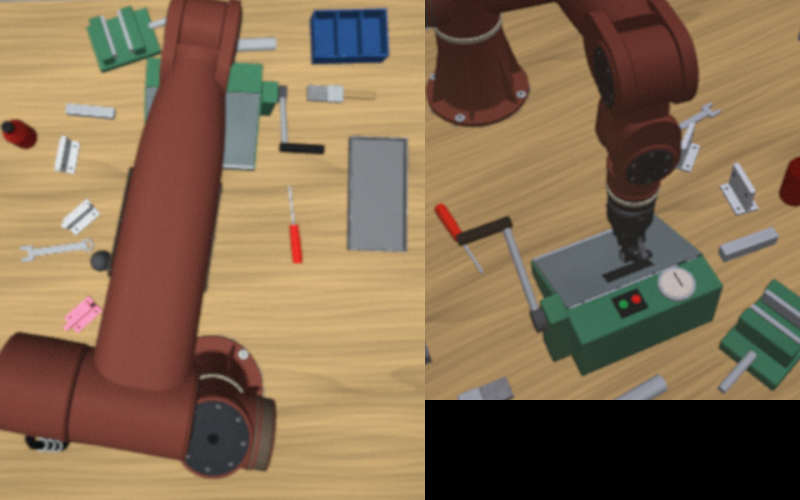

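Emit:
arm_command:
  moves:
    - [[0,4,10,0,1],[0,4,20,0,1],[0,4,24,0,1],[0,4,24,0,1]]

```text
time_s: 3.0
tcp_pos: [0.6723, 0.0009, 0.1371]
tcp_rot: [-0.0, 0.737, 0.676, -0.0]
contact_force: [0.0, -0.6, 0.5]
gripper_width: 0.004
finger_force: 0.0
```

Emit:
arm_command:
  moves:
    - [[0,1,2,0,1],[0,2,4,0,1],[0,3,6,0,1],[0,4,8,0,1],[0,4,8,0,1]]

```text
time_s: 3.5
tcp_pos: [0.6765, 0.0006, 0.1292]
tcp_rot: [0.0, 0.737, 0.676, -0.0]
contact_force: [0.2, -0.1, 1.4]
gripper_width: -0.002
finger_force: 0.3
```

Emit:
arm_command:
  moves:
    - [[0,1,2,0,1],[0,2,4,0,1],[0,3,6,0,1],[0,4,8,0,1],[0,4,8,0,1]]

```text
time_s: 4.0
tcp_pos: [0.6802, 0.0003, 0.1227]
tcp_rot: [0.0, 0.737, 0.676, -0.0]
contact_force: [-5.0, 0.4, 7.6]
gripper_width: -0.003
finger_force: 4.6
```

Emit:
arm_command:
  moves:
    - [[0,1,2,0,1],[0,2,4,0,1],[0,2,5,0,1],[0,2,5,0,1]]

```text
time_s: 4.4
tcp_pos: [0.683, -0.0, 0.1173]
tcp_rot: [0.001, 0.737, 0.676, 0.001]
contact_force: [-0.8, 0.3, 6.0]
gripper_width: -0.003
finger_force: 2.9
```

Emit:
arm_command:
  moves:
    - [[0,10,-50,0,1],[0,20,-100,0,1],[0,20,-150,0,1],[0,20,-200,0,1],[0,20,-230,0,1],[0,20,-230,0,0.5],[0,20,-230,0,0.5],[0,20,-230,0,0.5]]

```text
time_s: 5.2
tcp_pos: [0.702, -0.0016, 0.3442]
tcp_rot: [-0.001, 0.737, 0.676, -0.001]
contact_force: [-0.8, 0.0, 0.2]
gripper_width: 0.492
finger_force: 0.0
```

```bash
python3 go.py; python3 - <<'E'
from h import *
b=read_camera("scene")[:,:,::-1].copy(); cv2.imwrite("pics/scene2.png",b); crop(b,200,100,500,420,1.5,"p2")
E
```

```text
t 5.2 tcp [ 0.702  -0.0016  0.3442] yaw 1.4837 F [-0.7912  0.0458  0.1967] w 0.492 ff 0.0 zaxis [-0.0026  0.0004 -1.    ] j [-0.1879  0.5547  0.8492  1.868  -0.0001  1.4699]
```

View pics/p2.png

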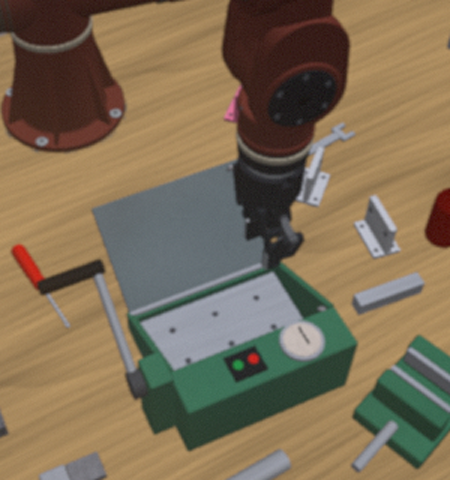

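```bash
python3 go.py .572,.344,.26,2.92
```

```text
t 5.25 tcp [ 0.7019 -0.0015  0.3441] yaw 1.4838 F [0.0022 0.1225 0.3884] w 0.497 ff 0.0 zaxis [-0.0031  0.0005 -1.    ] j [-0.1879  0.5545  0.8487  1.8681 -0.0001  1.4699]
.572,.344,.26,2.92 shift [ 332.9 -159.1   84.6] turn -1.436
```

Emit:
arm_command:
  moves:
    - [[42,-20,0,-0.14,0.5],[84,-40,0,-0.28,0.5],[126,-60,0,-0.42,0.5],[168,-80,0,-0.56,0.4],[210,-100,20,-0.7,0.3],[252,-120,40,-0.84,0.2],[294,-140,60,-0.98,0.1],[333,-159,84,-1.12,0]]

```text
time_s: 6.05
tcp_pos: [0.5716, 0.3443, 0.2611]
tcp_rot: [-0.0, 0.263, 0.965, -0.0]
contact_force: [0.2, 0.4, 0.1]
gripper_width: 1.002
finger_force: 0.0
```

Emit:
arm_command:
  moves:
    - [[0,0,0,-0.14,0],[0,0,0,-0.28,0],[0,0,0,-0.31,0],[0,0,0,-0.31,0]]

```text
time_s: 6.45
tcp_pos: [0.5723, 0.3426, 0.2613]
tcp_rot: [-0.001, 0.113, 0.994, -0.001]
contact_force: [0.1, 0.5, 0.5]
gripper_width: 1.001
finger_force: 0.0
```

```bash
python3 go.py; python3 - <<'E'
from h import *
c=camera_info("wrist"); b=read_camera("wrist")[:,:,::-1].copy(); cv2.imwrite("pics/w1.png",b); np.savez("w1",K=c["intrinsics"],T=c["world_to_cam"])
print(proj("wrist",[[.572,.344,.008],[.572,.344,.072]]),ray("wrist",320,240))
E
```

```text
t 6.45 tcp [0.5723 0.3426 0.2613] yaw 2.9143 F [0.1375 0.5114 0.4779] w 1.001 ff 0.0 zaxis [-0.0023 -0.0009 -1.    ] j [ 0.3439  0.333   0.4113  1.6516 -0.0001  0.5712]
[[318.9662 208.9668]
 [319.1821 219.983 ]] (array([0.5042, 0.3583, 0.4054]), array([ 0.2555, -0.0525, -0.9655]))
```

View pics/w1.png

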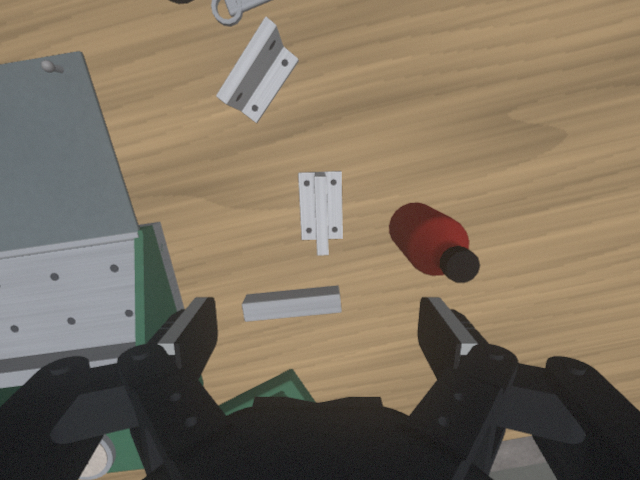

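```bash
python3 - <<'E'
from h import *
z=np.load("w1.npz"); c=dict(intrinsics=z["K"],world_to_cam=z["T"])
w=np.array([onz("w",*p,.008,c=c) for p in [(299,172),(341.5,171),(343,238.5),(302,240)]]); print(w.mean(0),w[:,:2],np.arctan2(*(w[0]-w[3])[[1,0]]),np.arctan2(*(w[1]-w[2])[[1,0]]))
print("webend", onz("w",322.5,254.5,.072,c=c))
print("green left cheek/hinge", onz("w",133,235,.045,c=c))
w=np.array([onz("w",*p,.008,c=c) for p in [(284.5,62.5),(255,107.5)]]);print("Bholes",w,np.arctan2(*(w[1]-w[0])[[1,0]]))
w=np.array([onz("w",*p,.008,c=c) for p in [(307,183),(334,182),(337,229.5),(309,230)]]);print("Aholes",w)
E
python3 go.py .5715,.343,.10,2.92
```

```text
[0.5692 0.3476 0.008 ] [[0.5247 0.3313]
 [0.5345 0.3791]
 [0.6134 0.3644]
 [0.6041 0.3155]] 2.9453892220525093 2.9568523984940427
webend [0.6078 0.3393 0.072 ]
green left cheek/hinge [0.5477 0.1401 0.045 ]
Bholes [[0.4107 0.3435 0.008 ]
 [0.4466 0.3009 0.008 ]] -0.8714087120241634
Aholes [[0.5389 0.3373 0.008 ]
 [0.5448 0.3681 0.008 ]
 [0.6008 0.3596 0.008 ]
 [0.5939 0.3267 0.008 ]]
t 6.5 tcp [0.5726 0.3425 0.2616] yaw 2.9128 F [-0.215  -1.2514  0.1529] w 1.002 ff 0.0 zaxis [-0.0019 -0.0008 -1.    ] j [ 0.3437  0.333   0.4119  1.6517 -0.0001  0.5724]
.5715,.343,.10,2.92 shift [  0.9   0.4 161.6] turn -0.007
```

Emit:
arm_command:
  moves:
    - [[4,4,40,-0.037,0],[4,4,85,-0.037,0],[4,4,130,-0.037,0],[4,4,175,-0.037,0],[4,4,205,-0.037,0.3],[4,4,221,-0.037,0.4],[4,4,221,-0.037,0.4],[4,4,221,-0.037,0.4]]
  newtons: 40

```text
time_s: 7.3
tcp_pos: [0.5709, 0.3477, 0.0434]
tcp_rot: [0.001, 0.096, 0.995, 0.0]
contact_force: [-0.5, 0.3, 0.3]
gripper_width: 0.602
finger_force: 0.0
```

Emit:
arm_command:
  moves:
    - [[0,0,0,0,0.7],[0,0,0,0,1],[0,0,0,0,1],[0,0,0,0,1],[0,0,0,0,1],[0,0,0,0,1]]
  newtons: 40

```text
time_s: 7.9
tcp_pos: [0.5711, 0.3476, 0.0433]
tcp_rot: [0.001, 0.095, 0.995, 0.0]
contact_force: [-0.7, -1.5, 6.9]
gripper_width: 0.132
finger_force: 45.4
```

```bash
python3 go.py .6075,.060,.26,3.0636
```

```text
t 7.9 tcp [0.5711 0.3476 0.0433] yaw 2.9506 F [-0.7409 -1.4866  6.8522] w 0.132 ff 45.44844210147858 zaxis [ 0.0019  0.0003 -1.    ] j [ 0.3519  0.356   0.0417  1.2546 -0.0004  0.5428]
.6075,.060,.26,3.0636 shift [ -90.7 -275.3 -216.7] turn -0.113
```

Emit:
arm_command:
  moves:
    - [[0,0,-30,0,1],[0,0,-80,0,1],[0,0,-130,0,1],[0,0,-180,0,1],[-16,-45,-180,-0.05,1],[-32,-90,-180,-0.113,1],[-48,-135,-180,-0.113,1],[-64,-180,-180,-0.113,1]]

```text
time_s: 8.7
tcp_pos: [0.5987, 0.1571, 0.2217]
tcp_rot: [-0.0, 0.039, 0.999, -0.0]
contact_force: [0.8, 0.3, -4.1]
gripper_width: 0.13
finger_force: 44.1
```

Emit:
arm_command:
  moves:
    - [[-2,-40,0,0,1],[-3,-70,0,0,1],[-6,-98,0,0,1],[-6,-98,0,0,1]]

```text
time_s: 9.1
tcp_pos: [0.5973, 0.0573, 0.2216]
tcp_rot: [-0.0, 0.041, 0.999, -0.0]
contact_force: [-0.1, 0.5, -3.7]
gripper_width: 0.133
finger_force: 44.2
```

```bash
python3 go.py .6114,.060,.066,3.0636; python3 - <<'E'
from h import *
c=camera_info("wrist"); b=read_camera("wrist")[:,:,::-1].copy(); cv2.imwrite("pics/w2.png",b); np.savez("w2",K=c["intrinsics"],T=c["world_to_cam"])
E
```

```text
t 9.1 tcp [0.5973 0.0573 0.2216] yaw 3.0601 F [-0.0859  0.545  -3.6852] w 0.133 ff 44.15271699428558 zaxis [-0.0006 -0.0008 -1.    ] j [-0.1216  0.1031  0.0785  1.5467 -0.0009 -0.0402]
.6114,.060,.066,3.0636 shift [-14.    4.  155.5] turn -0.003
```

View pics/w2.png

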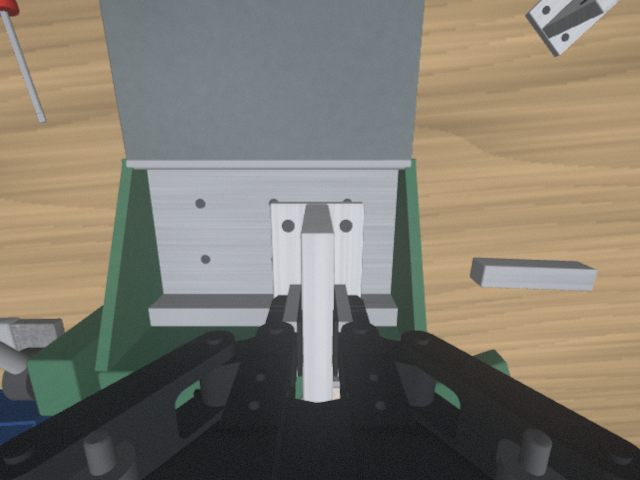

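```bash
python3 - <<'E'
from h import *
z=np.load("w2.npz"); c=dict(intrinsics=z["K"],world_to_cam=z["T"])
for n,p,h in [("stopbot L",(161,294),.02),("stopbot R",(393,294),.02),("stoptop L",(150,308),.055),("stoptop R",(397,308),.055),("sill L",(148,170),.036),("sill R",(398,168),.036),("cheek FR in top",(411,168),.045),("cheekFL",(126,168),.045)]: print(n,onz("w",*p,h,c=c))
E
```

```text
stopbot L [ 0.6682 -0.1222  0.02  ]
stopbot R [0.6888 0.1335 0.02  ]
stoptop L [ 0.6681 -0.1176  0.055 ]
stoptop R [0.6881 0.13   0.055 ]
sill L [ 0.5343 -0.0996  0.036 ]
sill R [0.5517 0.1376 0.036 ]
cheek FR in top [0.552  0.1475 0.045 ]
cheekFL [ 0.5307 -0.1151  0.045 ]
```

Emit:
arm_command:
  moves:
    - [[-17,5,0,0,1],[-17,5,40,0,1],[-17,5,80,0,1],[-17,5,120,0,1],[-17,5,142,0,1],[-17,5,150,0,1],[-17,5,155,0,1],[-17,5,155,0,1]]

```text
time_s: 9.95
tcp_pos: [0.6151, 0.0645, 0.0677]
tcp_rot: [0.0, 0.039, 0.999, -0.0]
contact_force: [-0.5, -0.9, -2.9]
gripper_width: 0.132
finger_force: 44.0
```

Emit:
arm_command:
  moves:
    - [[0,0,1,0,1],[0,0,2,0,1],[0,0,3,0,1],[0,0,3,0,1]]

```text
time_s: 10.35
tcp_pos: [0.6148, 0.0641, 0.0642]
tcp_rot: [0.0, 0.039, 0.999, -0.0]
contact_force: [-0.3, 0.2, -2.9]
gripper_width: 0.132
finger_force: 44.0
```

Emit:
arm_command:
  moves:
    - [[0,0,1,0,1],[0,0,2,0,1],[0,0,2,0,1],[0,0,2,0,1]]

```text
time_s: 10.75
tcp_pos: [0.615, 0.0639, 0.0633]
tcp_rot: [0.0, 0.039, 0.999, -0.0]
contact_force: [-4.0, -0.6, 6.1]
gripper_width: 0.133
finger_force: 45.5
```

Emit:
arm_command:
  moves:
    - [[0,0,0,0,0.85],[0,0,0,0,0.7],[0,0,0,0,0.6],[0,0,0,0,0.5],[0,0,0,0,0.5],[0,0,-40,0,0.5],[0,0,-90,0,0.5],[0,0,-140,0,0.5]]

```text
time_s: 11.55
tcp_pos: [0.614, 0.0642, 0.2032]
tcp_rot: [-0.001, 0.039, 0.999, 0.0]
contact_force: [1.0, 0.6, -0.2]
gripper_width: 0.496
finger_force: 0.0
```

```bash
python3 go.py .42,.315,.22,2.27
```

```text
t 11.55 tcp [0.614  0.0642 0.2032] yaw 3.0638 F [ 0.9709  0.5836 -0.1594] w 0.496 ff 0.0 zaxis [-0.0012  0.0001 -1.    ] j [-0.1073  0.1547  0.1008  1.5181 -0.0001 -0.0294]
.42,.315,.22,2.27 shift [212.9 234.9 -16.6] turn 0.794
```

Emit:
arm_command:
  moves:
    - [[26,29,-30,0.11,0.4],[53,58,-50,0.22,0.3],[80,87,-50,0.33,0.2],[106,117,-50,0.44,0.1],[133,146,-50,0.55,0],[160,176,-50,0.66,0],[186,205,-50,0.794,0],[213,235,-50,0.794,0]]

```text
time_s: 12.35
tcp_pos: [0.4195, 0.316, 0.252]
tcp_rot: [0.0, 0.424, 0.905, 0.0]
contact_force: [0.8, 0.7, -0.4]
gripper_width: 1.0
finger_force: 0.0
```

Emit:
arm_command:
  moves:
    - [[0,0,0,0,0],[0,0,0,0,0]]

```text
time_s: 12.55
tcp_pos: [0.4202, 0.3156, 0.2521]
tcp_rot: [0.0, 0.421, 0.907, 0.0]
contact_force: [0.6, -0.7, 0.3]
gripper_width: 1.0
finger_force: 0.0
```

```bash
python3 go.py; python3 - <<'E'
from h import *
c=camera_info("wrist"); b=read_camera("wrist")[:,:,::-1].copy(); cv2.imwrite("pics/w3.png",b); np.savez("w3",K=c["intrinsics"],T=c["world_to_cam"])
E
```

```text
t 12.55 tcp [0.4202 0.3156 0.2521] yaw 2.272 F [ 0.6194 -0.7331  0.2906] w 1.0 ff 0.0 zaxis [ 0.0004 -0.0002 -1.    ] j [ 0.3952 -0.1179 -0.0861  1.6023 -0.0003  1.2648]
```

View pics/w3.png

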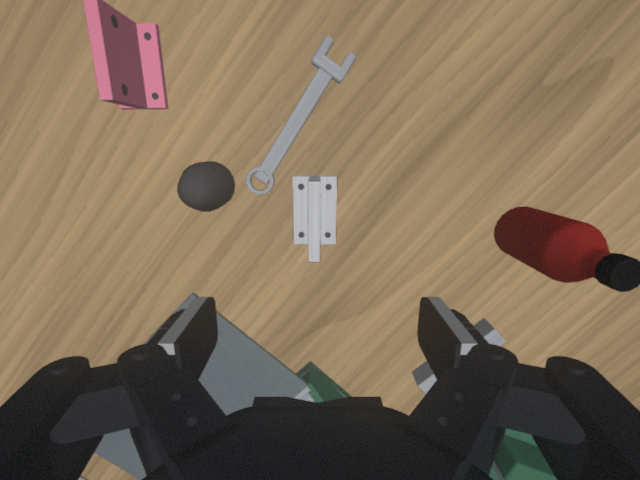

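```bash
python3 - <<'E'
from h import *
z=np.load("w3.npz"); c=dict(intrinsics=z["K"],world_to_cam=z["T"])
w=np.array([onz("w",*p,.008,c=c) for p in [(293,177),(337,177),(336,244),(294,244)]]); print(w.mean(0),np.arctan2(*(w[0]-w[3])[[1,0]]),np.arctan2(*(w[1]-w[2])[[1,0]]))
print(onz("w",314,261,.072,c=c))
z=np.load("w1.npz")
E
python3 go.py .4155,.3095,.04,2.27
```

```text
[0.4182 0.3119 0.008 ] 2.268191398124143 2.273221440902457
[0.4428 0.2819 0.072 ]
t 12.6 tcp [0.4207 0.3149 0.252 ] yaw 2.2705 F [-0.4812 -0.6905 -0.1945] w 1.005 ff 0.0 zaxis [ 0.0003 -0.0003 -1.    ] j [ 0.3936 -0.1176 -0.086   1.6023 -0.0004  1.2646]
.4155,.3095,.04,2.27 shift [ -0.7  -7.5 212. ] turn 0.001
```

Emit:
arm_command:
  moves:
    - [[0,-4,40,0,0],[0,-4,85,0,0],[0,-4,130,0,0],[0,-4,175,0,0],[0,-4,195,0,0.3],[0,-4,210,0,0.4],[0,-4,210,0,0.4],[0,-4,210,0,0.4]]

```text
time_s: 13.4
tcp_pos: [0.4185, 0.3122, 0.043]
tcp_rot: [0.0, 0.423, 0.906, 0.0]
contact_force: [-0.0, -0.4, -0.2]
gripper_width: 0.6
finger_force: 0.0
```

Emit:
arm_command:
  moves:
    - [[0,0,0,0,0.7],[0,0,0,0,1],[0,0,0,0,1],[0,0,0,0,1],[0,0,0,0,1],[0,0,0,0,1]]

```text
time_s: 14.0
tcp_pos: [0.4184, 0.3128, 0.0432]
tcp_rot: [0.001, 0.422, 0.907, 0.001]
contact_force: [0.6, 0.5, 6.6]
gripper_width: 0.132
finger_force: 40.9
```

```bash
python3 go.py .607,-.0383,.222,3.0636
```

```text
t 14.0 tcp [0.4184 0.3128 0.0432] yaw 2.2699 F [0.6323 0.4948 6.6337] w 0.132 ff 40.90849757194519 zaxis [ 0.0022  0.0007 -1.    ] j [ 0.3914 -0.081  -0.433   1.2165 -0.0002  1.263 ]
.607,-.0383,.222,3.0636 shift [-390.2  -81.3 -178.7] turn -0.794
```

Emit:
arm_command:
  moves:
    - [[0,0,-30,0,1],[0,0,-80,0,1],[0,0,-130,0,1],[0,0,-180,0,1],[-45,-9,-180,-0.12,1],[-90,-18,-180,-0.24,1],[-135,-27,-180,-0.36,1],[-180,-36,-180,-0.48,1]]

```text
time_s: 14.8
tcp_pos: [0.5061, 0.1499, 0.2217]
tcp_rot: [-0.0, 0.192, 0.981, -0.0]
contact_force: [1.8, 0.5, -3.2]
gripper_width: 0.132
finger_force: 40.0
```

Emit:
arm_command:
  moves:
    - [[0,0,0,-0.12,1],[0,0,0,-0.24,1],[0,0,0,-0.314,1],[0,0,0,-0.314,1]]

```text
time_s: 15.2
tcp_pos: [0.5055, 0.1513, 0.2215]
tcp_rot: [-0.001, 0.038, 0.999, -0.0]
contact_force: [0.2, 0.2, -3.1]
gripper_width: 0.134
finger_force: 40.1
```

```bash
python3 go.py .607,-.0383,.222,3.0636 .607,-.0383,.067,3.0636
```

```text
t 15.2 tcp [0.5055 0.1513 0.2215] yaw 3.0646 F [ 0.2344  0.2161 -3.0664] w 0.134 ff 40.0916862487793 zaxis [-0.001  -0.0001 -1.    ] j [ 0.0428 -0.1174 -0.1411  1.5481 -0.0001  0.1198]
.607,-.0383,.222,3.0636 shift [-115.8 -181.2   -0.6] turn 0.001
.607,-.0383,.067,3.0636 shift [-116.  -181.2  154.4] turn 0.001
```

Emit:
arm_command:
  moves:
    - [[-26,-40,0,0,1],[-52,-80,0,0,1],[-78,-120,0,0,1],[-104,-162,0,0,1],[-116,-181,0,0,1],[-116,-181,0,0,1],[-116,-181,40,0,1],[-116,-181,80,0,1]]

```text
time_s: 16.0
tcp_pos: [0.608, -0.0376, 0.1421]
tcp_rot: [0.001, 0.04, 0.999, -0.0]
contact_force: [0.4, 0.6, -4.0]
gripper_width: 0.133
finger_force: 40.6
```

Emit:
arm_command:
  moves:
    - [[0,0,35,0,1],[0,0,58,0,1],[0,0,68,0,1],[0,0,73,0,1],[0,0,75,0,1],[0,0,76,0,1],[0,0,77,0,1],[0,0,77,0,1]]

```text
time_s: 16.8
tcp_pos: [0.6078, -0.0382, 0.0658]
tcp_rot: [0.001, 0.039, 0.999, -0.0]
contact_force: [0.2, 0.2, -3.0]
gripper_width: 0.133
finger_force: 40.4
```

Emit:
arm_command:
  moves:
    - [[0,0,1,0,1],[0,0,2,0,1],[0,0,3,0,1],[0,0,3.5,0,1],[0,0,3.5,0,1]]

```text
time_s: 17.3
tcp_pos: [0.6075, -0.0382, 0.0632]
tcp_rot: [0.0, 0.039, 0.999, -0.0]
contact_force: [-7.1, 1.0, 10.2]
gripper_width: 0.132
finger_force: 42.5
```

Emit:
arm_command:
  moves:
    - [[0,0,0,0,0.85],[0,0,0,0,0.7],[0,0,0,0,0.6],[0,0,0,0,0.5],[0,0,0,0,0.5],[0,0,-40,0,0.5],[0,0,-90,0,0.5],[0,0,-140,0,0.5]]

```text
time_s: 18.1
tcp_pos: [0.6067, -0.0378, 0.2026]
tcp_rot: [-0.001, 0.039, 0.999, 0.0]
contact_force: [-0.0, -0.3, 0.5]
gripper_width: 0.502
finger_force: 0.0
```

Emit:
arm_command:
  moves:
    - [[50,0,-40,0,0.5],[100,0,-60,0,0.5],[100,-40,-80,0,0.3],[100,-40,-80,0,0.2],[100,-40,-80,0,0.1]]

```text
time_s: 18.6
tcp_pos: [0.5048, -0.0708, 0.2823]
tcp_rot: [0.001, 0.04, 0.999, -0.0]
contact_force: [0.5, -1.0, 0.0]
gripper_width: 0.899
finger_force: 0.0
```

```bash
python3 go.py .542,-.20,.30,1.493; python3 - <<'E'
from h import *
c=camera_info("wrist"); b=read_camera("wrist")[:,:,::-1].copy(); cv2.imwrite("pics/w4.png",b); np.savez("w4",K=c["intrinsics"],T=c["world_to_cam"])
E
```

```text
t 18.6 tcp [ 0.5048 -0.0708  0.2823] yaw 3.062 F [ 0.467  -1.0131  0.0285] w 0.899 ff 0.0 zaxis [ 0.0019 -0.0006 -1.    ] j [-0.3966 -0.1552 -0.065   1.6591  0.0001 -0.317 ]
.542,-.20,.30,1.493 shift [ -47.4 -125.8  -17.6] turn 1.569
```

View pics/w4.png

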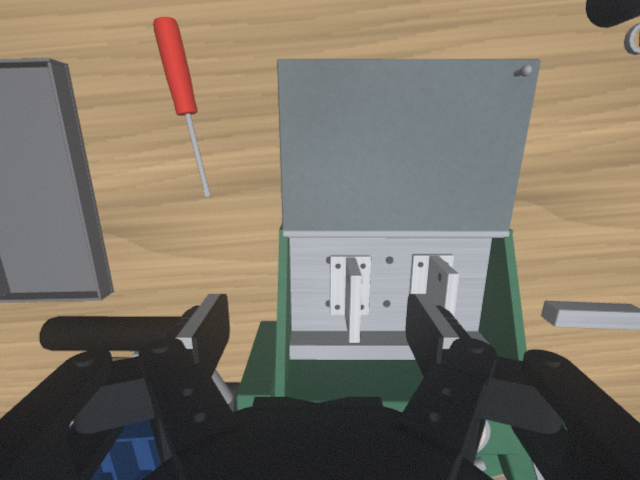

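```bash
python3 - <<'E'
from h import *
z=np.load("w4.npz"); c=dict(intrinsics=z["K"],world_to_cam=z["T"])
for u in (42,120,190): print(onz("w",u,333.5,.228,c=c))
z=np.load("w4.npz")
print("edges",onz("w",120,317,.228,c=c),onz("w",120,350,.228,c=c))
print(onz("w",205,194,.003,c=c),onz("w",188,112,.01,c=c), "traycorner",onz("w",112,293,.028,c=c),onz("w",67,62,.028,c=c))
E
```

```text
[ 0.5376 -0.2551  0.228 ]
[ 0.5416 -0.2039  0.228 ]
[ 0.5452 -0.1581  0.228 ]
edges [ 0.5298 -0.2011  0.228 ] [ 0.5538 -0.2069  0.228 ]
[ 0.4795 -0.2095  0.003 ] [ 0.384  -0.2107  0.01  ] traycorner [ 0.5921 -0.3405  0.028 ] [ 0.327  -0.3233  0.028 ]
```

Emit:
arm_command:
  moves:
    - [[0,-20,-20,0.145,0],[0,-45,-20,0.29,0],[-10,-70,-20,0.435,0],[-20,-90,-20,0.58,0],[-30,-110,-20,0.725,0],[-48,-133,-20,0.87,0],[-48,-133,-20,1.015,0],[-48,-133,-20,1.16,0]]

```text
time_s: 19.45
tcp_pos: [0.5427, -0.2062, 0.2992]
tcp_rot: [-0.002, 0.582, 0.813, 0.0]
contact_force: [0.3, -0.2, -0.6]
gripper_width: 1.001
finger_force: 0.0
```

Emit:
arm_command:
  moves:
    - [[0,0,0,0.145,0],[0,0,0,0.29,0],[0,0,0,0.41,0],[0,0,0,0.41,0]]

```text
time_s: 19.85
tcp_pos: [0.5425, -0.2056, 0.2999]
tcp_rot: [-0.001, 0.734, 0.679, -0.0]
contact_force: [0.3, -1.0, 0.5]
gripper_width: 0.997
finger_force: 0.0
```

```bash
python3 go.py .542,-.207,.209,1.493
```

```text
t 19.85 tcp [ 0.5425 -0.2056  0.2999] yaw 1.4932 F [ 0.2541 -1.0236  0.5381] w 0.997 ff 0.0 zaxis [-0.0018  0.0013 -1.    ] j [-0.5876  0.0742  0.1913  1.6901  0.0001  1.0609]
.542,-.207,.209,1.493 shift [-1.6 -0.2 90.9] turn 0.0
```

Descend and pinch gently.

Emit:
arm_command:
  moves:
    - [[-2,0,40,0,0],[-2,0,75,0,0],[-2,0,91,0,0],[-2,0,91,0,0],[-2,0,91,0,0.5],[-2,0,91,0,0.8],[-2,0,91,0,1],[-2,0,91,0,1]]
  newtons: 40

```text
time_s: 20.65
tcp_pos: [0.5424, -0.2087, 0.2115]
tcp_rot: [0.001, 0.734, 0.68, 0.0]
contact_force: [0.6, -0.2, 0.1]
gripper_width: 0.329
finger_force: 0.0
```

Emit:
arm_command:
  moves:
    - [[0,0,0,0,1],[0,0,0,0,1],[0,0,0,0,1]]

```text
time_s: 20.95
tcp_pos: [0.5417, -0.2086, 0.2111]
tcp_rot: [0.0, 0.734, 0.679, -0.0]
contact_force: [-4.7, -0.1, 6.1]
gripper_width: 0.244
finger_force: 39.4
```

```bash
python3 go.py; python3 - <<'E'
import math
# circle shifts: forward (tool y = box +x), down; total .95
for i in range(0,20):
    a=0.61086-0.05*i
    print(round(.05*i,2), "y",round(170*(math.cos(.61086)-math.cos(a)),1),"z",round(170*(math.sin(.61086)-math.sin(a)),1))
E
```

```text
t 20.95 tcp [ 0.5417 -0.2086  0.2111] yaw 1.4937 F [-4.6575 -0.1425  6.0621] w 0.244 ff 39.38150882720947 zaxis [ 0.     -0.0006 -1.    ] j [-0.5925  0.0408 -0.0056  1.5241 -0.0005  1.0555]
0.0 y 0.0 z 0.0
0.05 y -4.7 z 7.1
0.1 y -9.0 z 14.4
0.15 y -13.0 z 21.9
0.2 y -16.6 z 29.6
0.25 y -19.8 z 37.5
0.3 y -22.6 z 45.5
0.35 y -25.0 z 53.7
0.4 y -27.0 z 61.9
0.45 y -28.5 z 70.3
0.5 y -29.7 z 78.7
0.55 y -30.4 z 87.2
0.6 y -30.7 z 95.7
0.65 y -30.6 z 104.2
0.7 y -30.1 z 112.6
0.75 y -29.1 z 121.1
0.8 y -27.7 z 129.5
0.85 y -25.9 z 137.8
0.9 y -23.7 z 146.0
0.95 y -21.1 z 154.1
```

Emit:
arm_command:
  moves:
    - [[0,-5,7,0,1],[0,-9,14.5,0,1],[0,-13,22,0,1],[0,-16.5,29.5,0,1],[0,-20,37.5,0,1],[0,-22.5,45.5,0,1],[0,-25,53.5,0,1],[0,-27,62,0,1]]

```text
time_s: 21.75
tcp_pos: [0.516, -0.2066, 0.1496]
tcp_rot: [0.001, 0.734, 0.679, 0.001]
contact_force: [-1.6, 1.8, 7.8]
gripper_width: 0.243
finger_force: 43.4
```

Emit:
arm_command:
  moves:
    - [[0,-1.5,8.5,0,1],[0,-2.5,17,0,1],[0,-3.5,25,0,1],[0,-3.5,34,0,1],[0,-3.5,42,0,1],[0,-3,50.5,0,1],[0,-2,59,0,1],[0,-1,67.5,0,1]]

```text
time_s: 22.55
tcp_pos: [0.5132, -0.2063, 0.0811]
tcp_rot: [-0.0, 0.734, 0.679, -0.001]
contact_force: [-12.4, 0.2, 7.4]
gripper_width: 0.241
finger_force: 47.8
```

Emit:
arm_command:
  moves:
    - [[0,2,8,0,1],[0,4,16,0,1],[0,6.5,24,0,1],[0,6.5,24,0,1],[0,6.5,24,0,1]]

```text
time_s: 23.05
tcp_pos: [0.5183, -0.2067, 0.056]
tcp_rot: [-0.002, 0.734, 0.679, -0.002]
contact_force: [-12.9, -1.1, 4.2]
gripper_width: 0.242
finger_force: 49.2
```

Emit:
arm_command:
  moves:
    - [[0,-1,2,0,1],[0,0,4,0,1],[0,0,6,0,1],[0,0,6,0,1]]

```text
time_s: 23.45
tcp_pos: [0.5198, -0.2068, 0.0509]
tcp_rot: [-0.0, 0.734, 0.679, -0.001]
contact_force: [-6.6, -0.5, 6.2]
gripper_width: 0.241
finger_force: 49.6
```

Emit:
arm_command:
  moves:
    - [[0,1,2,0,1],[0,2,4,0,1],[0,2,6,0,1],[0,2,6,0,1]]

```text
time_s: 23.85
tcp_pos: [0.5213, -0.207, 0.0462]
tcp_rot: [-0.001, 0.734, 0.679, -0.001]
contact_force: [-15.1, 3.7, 18.5]
gripper_width: 0.244
finger_force: 51.1
```

```bash
python3 go.py; python3 - <<'E'
from h import *
a=read_camera("top")[:,:,::-1].copy(); b=read_camera("scene")[:,:,::-1].copy(); cv2.imwrite("pics/top5.png",a); cv2.imwrite("pics/scene5.png",b)
crop(b,180,230,460,420,2.8,"p5")
print(proj("scene",[[.520,-.2068,.073],[.521,-.25,.073]]))
E
```

```text
t 23.85 tcp [ 0.5213 -0.207   0.0462] yaw 1.4935 F [-15.0585   3.6895  18.5149] w 0.244 ff 51.09976530075073 zaxis [-0.0024 -0.0004 -1.    ] j [-0.6102  0.0404 -0.3075  1.2247 -0.0017  1.0379]
[[246.964  316.6152]
 [229.8489 324.7915]]
```

View pics/p5.png

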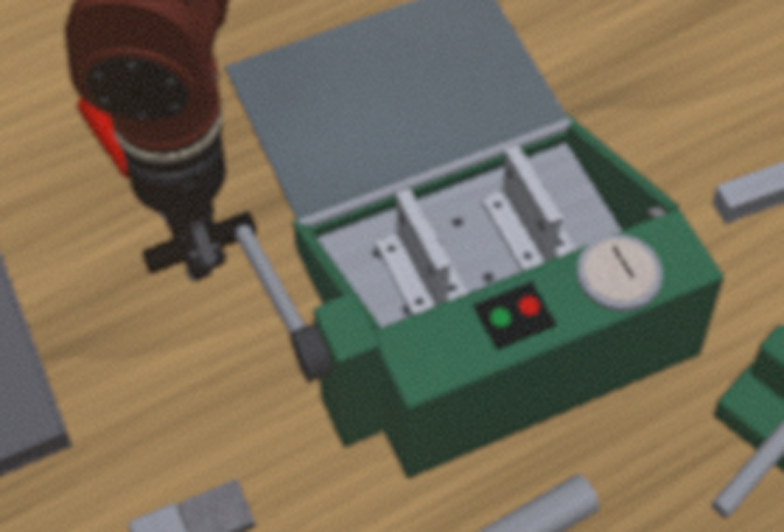

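Emit:
arm_command:
  moves:
    - [[0,0,2,0,1],[0,0,3,0,1],[0,0,3,0,1]]

```text
time_s: 24.25
tcp_pos: [0.5217, -0.2071, 0.0452]
tcp_rot: [-0.0, 0.734, 0.679, -0.001]
contact_force: [-20.9, 7.5, 35.1]
gripper_width: 0.24
finger_force: 52.6
```

Emit:
arm_command:
  moves:
    - [[0,-1,-3,0,1],[0,-2,-6,0,1],[0,-3,-9,0,1],[0,-5,-13,0,1],[0,-6,-17,0,1],[0,-7.5,-21,0,1],[0,-8.5,-25,0,1],[0,-10,-29,0,1]]

```text
time_s: 25.05
tcp_pos: [0.514, -0.2064, 0.072]
tcp_rot: [0.001, 0.734, 0.68, 0.001]
contact_force: [9.2, 1.2, 3.9]
gripper_width: 0.247
finger_force: 51.4
```

Emit:
arm_command:
  moves:
    - [[0,-1,-4,0,1],[0,-1.5,-8,0,1],[0,-2,-12,0,1],[0,-2.5,-16,0,1],[0,-3,-20,0,1],[0,-3,-24,0,1],[0,-3,-28,0,1],[0,-3,-32,0,1]]

```text
time_s: 25.85
tcp_pos: [0.5113, -0.2062, 0.1038]
tcp_rot: [0.002, 0.734, 0.68, 0.001]
contact_force: [12.0, -0.2, -0.6]
gripper_width: 0.244
finger_force: 53.4
```

Emit:
arm_command:
  moves:
    - [[0,1,-4,0,1],[0,2,-8,0,1],[0,2.5,-12.5,0,1],[0,3,-17,0,1],[0,3.5,-21,0,1],[0,4,-25.5,0,1],[0,5,-29.5,0,1],[0,6,-33.5,0,1]]

```text
time_s: 26.65
tcp_pos: [0.5155, -0.2065, 0.1367]
tcp_rot: [-0.0, 0.734, 0.679, -0.0]
contact_force: [3.2, -2.0, -1.4]
gripper_width: 0.241
finger_force: 54.6
```

Emit:
arm_command:
  moves:
    - [[0,1,-4,0,1],[0,2,-8,0,1],[0,3.5,-12,0,1],[0,5,-16,0,1],[0,6.5,-20,0,1],[0,8,-24,0,1],[0,9.5,-28,0,1],[0,11,-31,0,1]]

```text
time_s: 27.45
tcp_pos: [0.5249, -0.2072, 0.1676]
tcp_rot: [-0.001, 0.734, 0.679, -0.001]
contact_force: [-9.8, -1.6, 1.4]
gripper_width: 0.246
finger_force: 52.8
```

Emit:
arm_command:
  moves:
    - [[0,1.5,-4,0,1],[0,3.5,-8,0,1],[0,5.5,-12,0,1],[0,7.5,-16,0,1],[0,10,-20,0,1],[0,12.5,-24,0,1],[0,15,-28,0,1],[0,17,-31,0,1]]

```text
time_s: 28.25
tcp_pos: [0.541, -0.2085, 0.199]
tcp_rot: [-0.002, 0.734, 0.679, -0.002]
contact_force: [-17.7, -0.3, 10.0]
gripper_width: 0.241
finger_force: 51.3
```

```bash
python3 go.py; python3 - <<'E'
from h import *
b=read_camera("scene")[:,:,::-1].copy(); cv2.imwrite("pics/scene6.png",b)
crop(b,180,230,460,420,2.8,"p6")
s=cv2.imread("pics/scene0.png"); 
E
```

```text
t 28.25 tcp [ 0.541  -0.2085  0.199 ] yaw 1.4931 F [-17.7143  -0.3025   9.9682] w 0.241 ff 51.270904541015625 zaxis [-0.0055 -0.0002 -1.    ] j [-0.5916  0.0445 -0.0236  1.5072 -0.0032  1.0569]
```

Emit:
arm_command:
  moves:
    - [[0,-1,-3,0,1],[0,-1,-5,0,1],[0,0,-7,0,1],[0,1,-9,0,1],[0,1,-9,0,1]]

```text
time_s: 28.8
tcp_pos: [0.5426, -0.2084, 0.2023]
tcp_rot: [-0.004, 0.734, 0.679, -0.002]
contact_force: [0.4, -8.2, -29.1]
gripper_width: 0.24
finger_force: 47.3
```

Emit:
arm_command:
  moves:
    - [[0,0,2,0,1],[0,0,2,0,1],[0,0,2,0,0.6],[0,0,2,0,0.3],[0,0,2,0,0],[0,0,2,0,0],[0,0,2,0,0]]

```text
time_s: 29.5
tcp_pos: [0.5447, -0.2087, 0.2061]
tcp_rot: [0.001, 0.734, 0.679, 0.0]
contact_force: [-0.6, 0.4, -0.9]
gripper_width: 1.001
finger_force: 0.0
```

Emit:
arm_command:
  moves:
    - [[0,0,-30,0,0],[0,0,-70,0,0],[0,0,-100,0,0],[0,0,-100,0,0]]

```text
time_s: 29.9
tcp_pos: [0.5457, -0.2094, 0.3107]
tcp_rot: [0.004, 0.734, 0.679, 0.001]
contact_force: [0.2, -0.1, 0.5]
gripper_width: 1.001
finger_force: 0.0
```

```bash
python3 go.py .615,.064,.23,3.0636 .607,-.038,.23,3.0636; python3 - <<'E'
from h import *
b=read_camera("scene")[:,:,::-1].copy(); cv2.imwrite("pics/scene7.png",b); s=cv2.imread("pics/scene0.png")
cv2.imwrite("pics/p7.png",np.hstack([cv2.resize(x[220:420,180:460],None,fx=1.4,fy=1.4) for x in (s,b)]))
E
```

```text
t 29.9 tcp [ 0.5457 -0.2094  0.3107] yaw 1.4939 F [ 0.246  -0.1406  0.4858] w 1.001 ff 0.0 zaxis [ 0.0062 -0.0041 -1.    ] j [-0.59    0.0818  0.2192  1.7007  0.      1.0577]
.615,.064,.23,3.0636 shift [278.2  47.6  80. ] turn -1.57
.607,-.038,.23,3.0636 shift [175.9  47.4  80.4] turn -1.57
```

View pics/p7.png

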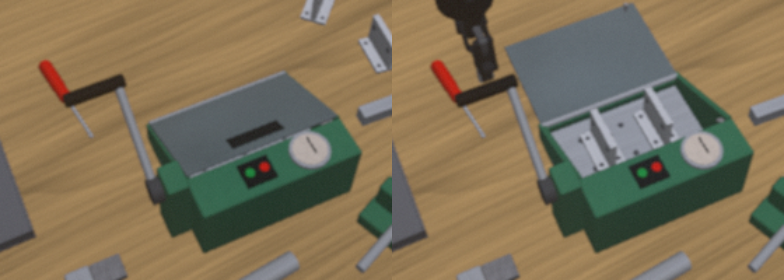

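Emit:
arm_command:
  moves:
    - [[22,6,0,-0.145,0],[44,12,0,-0.29,0],[66,18,0,-0.435,0],[88,24,0,-0.58,0],[110,30,0,-0.725,0],[132,35,20,-0.87,0.2],[154,40,40,-1.015,0.4],[176,47,60,-1.16,0.5]]

```text
time_s: 30.75
tcp_pos: [0.6045, -0.0357, 0.2435]
tcp_rot: [-0.001, 0.239, 0.971, 0.0]
contact_force: [-0.1, -0.2, -0.1]
gripper_width: 0.516
finger_force: 0.0
```

Emit:
arm_command:
  moves:
    - [[0,0,0,-0.145,0.5],[0,0,0,-0.29,0.5],[0,0,0,-0.41,0.5],[0,0,0,-0.41,0.5]]

```text
time_s: 31.15
tcp_pos: [0.6044, -0.0365, 0.2442]
tcp_rot: [-0.001, 0.038, 0.999, 0.0]
contact_force: [0.2, -0.3, -0.3]
gripper_width: 0.497
finger_force: 0.0
```

```bash
python3 go.py .607,-.038,.065,3.0636; python3 - <<'E'
from h import *
c=camera_info("wrist"); b=read_camera("wrist")[:,:,::-1].copy(); cv2.imwrite("pics/w5.png",b); np.savez("w5",K=c["intrinsics"],T=c["world_to_cam"])
E
```

```text
t 31.15 tcp [ 0.6044 -0.0365  0.2442] yaw 3.0656 F [ 0.1668 -0.3286 -0.2912] w 0.497 ff 0.0 zaxis [-0.0016  0.0004 -1.    ] j [-0.2761  0.1265  0.1447  1.5905 -0.     -0.2001]
.607,-.038,.065,3.0636 shift [ -3.   -1.3 179.2] turn 0.002
```

View pics/w5.png

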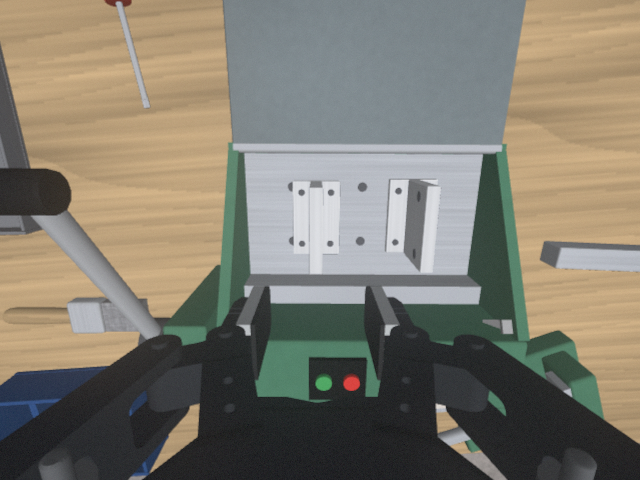

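Emit:
arm_command:
  moves:
    - [[-3,-1,45,0,0.5],[-3,-1,90,0,0.5],[-3,-1,130,0,0.5],[-3,-1,165,0,0.5],[-3,-1,179,0,0.5],[-3,-1,179,0,0.5],[-3,-1,179,0,0.8],[-3,-1,179,0,1]]
  newtons: 40

```text
time_s: 32.0
tcp_pos: [0.6093, -0.0385, 0.069]
tcp_rot: [0.002, 0.039, 0.999, -0.0]
contact_force: [0.3, -0.1, 0.5]
gripper_width: 0.168
finger_force: 0.0
```

Emit:
arm_command:
  moves:
    - [[0,0,0,0,1],[0,0,0,0,1],[0,0,0,0,1],[0,0,-40,0,1],[0,0,-90,0,1],[0,0,-140,0,1],[0,0,-190,0,1],[0,0,-240,0,1]]

```text
time_s: 32.8
tcp_pos: [0.6074, -0.0379, 0.3094]
tcp_rot: [0.001, 0.039, 0.999, -0.0]
contact_force: [1.0, 0.3, -2.4]
gripper_width: 0.134
finger_force: 39.7
```

```bash
python3 - <<'E'
from h import *
z=np.load("w5.npz"); c=dict(intrinsics=z["K"],world_to_cam=z["T"])
w=np.array([onz("w",*p,.028,c=c) for p in [(294,181),(339,181),(339,254),(294,254)]]); print(w.mean(0))
# tray floor from initial top image
t=cv2.imread("pics/top0.png"); m=cv2.inRange(cv2.cvtColor(t,cv2.COLOR_BGR2HSV),(0,0,60),(180,60,255)); 
b=[onz("top",u,v,.028) for u,v in [(428.3,189.2),(476,190.5),(475,281),(428,280)]]; print(np.array(b),np.mean(b,0))
E
python3 go.py .52,-.417,.30,-3.09
```

```text
[ 0.6073 -0.0376  0.028 ]
[[ 0.599  -0.3492  0.028 ]
 [ 0.5916 -0.4948  0.028 ]
 [ 0.3161 -0.4781  0.028 ]
 [ 0.3222 -0.3368  0.028 ]] [ 0.4572 -0.4147  0.028 ]
t 32.8 tcp [ 0.6074 -0.0379  0.3094] yaw 3.0635 F [ 1.006   0.2577 -2.4039] w 0.134 ff 39.73186254501343 zaxis [ 0.0013 -0.0005 -1.    ] j [-0.2769  0.1651  0.3065  1.7108 -0.0002 -0.1988]
.52,-.417,.30,-3.09 shift [  57.6 -384.7    9.5] turn -0.13
```

Emit:
arm_command:
  moves:
    - [[0,0,-40,0,1],[8,-48,-40,-0.026,1],[16,-96,-40,-0.026,1],[24,-144,-40,-0.026,1],[32,-192,-40,-0.026,1],[40,-240,-40,-0.026,1],[48,-288,-40,-0.026,1],[54,-336,-40,-0.026,1]]

```text
time_s: 33.6
tcp_pos: [0.5269, -0.3706, 0.3475]
tcp_rot: [0.0, 0.026, 1.0, -0.0]
contact_force: [1.1, -0.7, -3.0]
gripper_width: 0.128
finger_force: 39.8
```

Emit:
arm_command:
  moves:
    - [[6,-50,0,0,1],[6,-50,0,0,1],[6,-50,0,0,1]]

```text
time_s: 33.9
tcp_pos: [0.5185, -0.4196, 0.346]
tcp_rot: [-0.0, 0.027, 1.0, 0.0]
contact_force: [-0.5, 0.9, -2.5]
gripper_width: 0.128
finger_force: 40.2
```

```bash
python3 go.py .517,-.418,.055,3.09;  python3 - <<'E'
from h import *
c=camera_info("wrist"); b=read_camera("wrist")[:,:,::-1].copy(); cv2.imwrite("pics/w6.png",b); np.savez("w6",K=c["intrinsics"],T=c["world_to_cam"])
P=[[.457,-.415,.028]]
a=-.052; R=np.array([[np.cos(a),-np.sin(a)],[np.sin(a),np.cos(a)]])
for sx,sy in [(1,1),(1,-1),(-1,-1),(-1,1)]:
    q=R@[sx*.136,sy*.066]; print((sx,sy),proj("wrist",[.457+q[0],-.415+q[1],.004]))
g=cv2.cvtColor(b,cv2.COLOR_BGR2HSV); m=cv2.inRange(g,(0,0,60),(180,60,140)); n,l,s,ce=cv2.connectedComponentsWithStats(cv2.morphologyEx(m,cv2.MORPH_OPEN,np.ones((5,5))))
for i in range(1,n):
    if s[i,4]>3000: print(s[i],cv2.boxPoints(cv2.minAreaRect(np.argwhere(l==i)[:,::-1].astype(np.float32))).tolist())
E
```

```text
t 33.9 tcp [ 0.5185 -0.4196  0.346 ] yaw 3.0873 F [-0.502   0.9464 -2.4543] w 0.128 ff 40.248629450798035 zaxis [-0.0005  0.0007 -1.    ] j [-0.8759  0.4061  0.6596  1.8251  0.0001 -0.8216]
.517,-.418,.055,3.09 shift [  1.5   1.3 291.1] turn -0.003
(1, 1) [[361.5025 247.6665]]
(1, -1) [[273.3437 247.6678]]
(-1, -1) [[265.8556  43.8197]]
(-1, 1) [[369.0349  43.7997]]
[  259    35   114   221 18428] [[259.0, 35.0], [372.0, 35.0], [372.0, 255.0], [259.0, 255.0]]
[  551    41    89   156 11041] [[550.8212280273438, 193.96978759765625], [554.7745971679688, 39.78908920288086], [642.9474487304688, 42.0499267578125], [638.9940795898438, 196.23062133789062]]
```

Emit:
arm_command:
  moves:
    - [[1,1,50,0,1],[1,1,100,0,1],[1,1,150,0,1],[1,1,200,0,1],[1,1,245,0,1],[1,1,270,0,1],[1,1,285,0,1],[1,1,285,0,1]]

```text
time_s: 34.75
tcp_pos: [0.5181, -0.4156, 0.0603]
tcp_rot: [-0.001, 0.025, 1.0, 0.001]
contact_force: [-0.2, -0.6, -3.1]
gripper_width: 0.131
finger_force: 40.2
```

Emit:
arm_command:
  moves:
    - [[0,0,2,0,1],[0,0,4,0,1],[0,0,4,0,1]]

```text
time_s: 35.05
tcp_pos: [0.5189, -0.4181, 0.0591]
tcp_rot: [0.001, 0.026, 1.0, -0.001]
contact_force: [-0.5, -0.8, -3.3]
gripper_width: 0.129
finger_force: 40.2
```

Emit:
arm_command:
  moves:
    - [[0,0,1,0,1],[0,0,2,0,1],[0,0,3,0,1],[0,0,3,0,1],[0,0,3,0,1]]

```text
time_s: 35.55
tcp_pos: [0.5182, -0.4174, 0.0544]
tcp_rot: [-0.0, 0.026, 1.0, 0.0]
contact_force: [-0.0, 0.1, -3.3]
gripper_width: 0.13
finger_force: 40.2
```

Emit:
arm_command:
  moves:
    - [[0,0,1,0,1],[0,0,2,0,1],[0,0,2,0,1],[0,0,2,0,1]]

```text
time_s: 35.95
tcp_pos: [0.5182, -0.4175, 0.0531]
tcp_rot: [0.0, 0.026, 1.0, -0.0]
contact_force: [-3.6, 2.2, 5.0]
gripper_width: 0.129
finger_force: 41.3
```

Emit:
arm_command:
  moves:
    - [[0,0,0,0,0.85],[0,0,0,0,0.7],[0,0,0,0,0.6],[0,0,0,0,0.5],[0,0,0,0,0.5],[0,0,-40,0,0.5],[0,0,-90,0,0.5],[0,0,-140,0,0.5]]

```text
time_s: 36.75
tcp_pos: [0.5178, -0.4169, 0.1937]
tcp_rot: [-0.0, 0.026, 1.0, 0.0]
contact_force: [0.5, 0.0, 0.9]
gripper_width: 0.498
finger_force: 0.0
```

Emit:
arm_command:
  moves:
    - [[0,0,-50,0,0.5],[0,0,-100,0,0.5],[0,0,-130,0,0.5],[0,0,-130,0,0.5]]

```text
time_s: 37.15
tcp_pos: [0.5192, -0.4184, 0.3285]
tcp_rot: [0.003, 0.026, 1.0, -0.003]
contact_force: [-0.0, -0.5, 0.5]
gripper_width: 0.502
finger_force: 0.0
```

```bash
python3 go.py .6135,.0635,.30,3.0636
```

```text
t 37.15 tcp [ 0.5192 -0.4184  0.3285] yaw 3.0898 F [-0.0241 -0.4657  0.5134] w 0.502 ff 0.0 zaxis [ 0.0053 -0.0064 -1.    ] j [-0.874   0.3691  0.5801  1.7735 -0.     -0.8222]
.6135,.0635,.30,3.0636 shift [-69.1 486.3  25.9] turn 0.026
```

Emit:
arm_command:
  moves:
    - [[-7,48,0,0.026,0.5],[-14,97,0,0.026,0.5],[-21,146,0,0.026,0.5],[-28,194,0,0.026,0.5],[-35,243,0,0.026,0.5],[-42,292,0,0.026,0.5],[-49,341,0,0.026,0.5],[-56,390,0,0.026,0.5]]

```text
time_s: 37.95
tcp_pos: [0.5942, -0.0287, 0.3218]
tcp_rot: [-0.0, 0.039, 0.999, 0.0]
contact_force: [0.6, -0.0, 0.7]
gripper_width: 0.497
finger_force: 0.0
```

Emit:
arm_command:
  moves:
    - [[-13,49,40,0,0.5],[-13,96,70,0,0.5],[-13,96,80,0,0.5],[-13,96,80,0,0.5]]

```text
time_s: 38.35
tcp_pos: [0.613, 0.0666, 0.238]
tcp_rot: [-0.003, 0.037, 0.999, 0.0]
contact_force: [-0.8, -1.0, 0.1]
gripper_width: 0.498
finger_force: 0.0
```

```bash
python3 go.py .6145,.0637,.067,3.0636; python3 - <<'E'
from h import *
c=camera_info("wrist"); b=read_camera("wrist")[:,:,::-1].copy(); cv2.imwrite("pics/w7.png",b)
# expected foot corners/web if unmoved, and bright mask extents around
a=-.078;R=np.array([[np.cos(a),-np.sin(a)],[np.sin(a),np.cos(a)]])
C=np.array([.6145,.0637])
for s in [(-1,1),(-1,-1),(1,1),(1,-1)]:
    q=C+R@[s[0]*.04,s[1]*.025]; print(s,proj("wrist",[*q,.028],c=c))
w=[proj("wrist",[*(C+R@[sx*.04,sy*.006]),.092],c=c)[0] for sx in(-1,1) for sy in(-1,1)]; print("web",np.array(w))
g=cv2.cvtColor(b,cv2.COLOR_BGR2GRAY); m=((g>215)*255).astype(np.uint8); n,l,s,ce=cv2.connectedComponentsWithStats(m)
for i in range(1,n):
    if s[i,4]>150: print(s[i])
E
```

```text
t 38.35 tcp [0.613  0.0666 0.238 ] yaw 3.0671 F [-0.7647 -0.9559  0.1052] w 0.498 ff 0.0 zaxis [-0.0062  0.0009 -1.    ] j [-0.1036  0.1655  0.1758  1.5874  0.0003 -0.0292]
.6145,.0637,.067,3.0636 shift [ -2.8  -2.9 171. ] turn 0.004
(-1, 1) [[338.9402 181.4442]]
(-1, -1) [[290.4913 181.247 ]]
(1, 1) [[337.4007 255.4334]]
(1, -1) [[291.7243 255.2585]]
web [[307.1345 188.0494]
 [321.2538 188.1065]
 [307.471  276.3594]
 [320.6211 276.4088]]
```

```bash
python3 - <<'E'
from h import *
b=cv2.imread("pics/w7.png"); g=cv2.GaussianBlur(cv2.cvtColor(b,cv2.COLOR_BGR2GRAY),(3,3),0)
for r in (200,240,270): print(r,g[r,270:360:3].tolist())
print(g[165:290:4,314].tolist(), g[165:290:4,298].tolist())
E
```

```text
200 [178, 179, 178, 179, 179, 179, 179, 186, 211, 213, 209, 211, 195, 206, 208, 214, 210, 194, 213, 209, 210, 212, 211, 174, 180, 180, 180, 179, 179, 180]
240 [131, 181, 181, 181, 181, 182, 182, 184, 208, 208, 176, 206, 207, 205, 210, 215, 211, 201, 211, 196, 183, 209, 205, 171, 182, 182, 181, 182, 181, 181]
270 [181, 181, 182, 182, 181, 181, 181, 182, 183, 182, 181, 182, 182, 204, 208, 212, 210, 172, 182, 183, 182, 183, 183, 183, 183, 183, 182, 183, 182, 182]
[176, 175, 180, 182, 119, 128, 212, 213, 212, 213, 214, 213, 214, 215, 213, 214, 214, 215, 214, 214, 214, 214, 213, 214, 212, 212, 211, 209, 125, 104, 104, 151] [176, 177, 180, 181, 199, 210, 140, 114, 212, 211, 211, 213, 212, 212, 212, 211, 211, 211, 211, 167, 134, 209, 200, 178, 180, 179, 181, 180, 125, 105, 103, 159]
```

Emit:
arm_command:
  moves:
    - [[-2,-3,45,0,0.5],[-2,-3,90,0,0.5],[-2,-3,130,0,0.5],[-2,-3,160,0,0.5],[-2,-3,171,0,0.5],[-2,-3,171,0,0.5],[-2,-3,171,0,0.8],[-2,-3,171,0,1]]
  newtons: 40

```text
time_s: 39.2
tcp_pos: [0.6182, 0.0604, 0.0742]
tcp_rot: [0.002, 0.039, 0.999, -0.0]
contact_force: [0.0, 2.8, 1.2]
gripper_width: 0.169
finger_force: 1.3
```

Emit:
arm_command:
  moves:
    - [[0,0,0,0,1],[0,0,0,0,1],[0,0,0,0,1],[0,0,-40,0,1],[0,0,-90,0,1],[0,0,-140,0,1],[0,0,-190,0,1],[0,0,-240,0,1]]

```text
time_s: 40.0
tcp_pos: [0.616, 0.0608, 0.3138]
tcp_rot: [0.0, 0.039, 0.999, -0.0]
contact_force: [1.1, 0.5, -2.3]
gripper_width: 0.129
finger_force: 42.4
```

```bash
python3 go.py .397,-.412,.34,3.09
```

```text
t 40.0 tcp [0.616  0.0608 0.3138] yaw 3.0639 F [ 1.1405  0.5055 -2.2825] w 0.129 ff 42.37627387046814 zaxis [ 0.0003 -0.0003 -1.    ] j [-0.1124  0.2035  0.3574  1.7243 -0.0003 -0.0347]
.397,-.412,.34,3.09 shift [ 181.7 -488.4  -26.1] turn -0.026
```

Emit:
arm_command:
  moves:
    - [[0,0,-40,0,1],[17,-46,-40,-0.026,1],[34,-92,-40,-0.026,1],[51,-138,-40,-0.026,1],[68,-184,-40,-0.026,1],[85,-230,-40,-0.026,1],[102,-276,-40,-0.026,1],[119,-322,-40,-0.026,1]]

```text
time_s: 40.8
tcp_pos: [0.4716, -0.2525, 0.3518]
tcp_rot: [0.0, 0.026, 1.0, -0.0]
contact_force: [1.0, -0.4, -2.7]
gripper_width: 0.127
finger_force: 42.3
```

Emit:
arm_command:
  moves:
    - [[17,-46,0,0,1],[35,-92,0,0,1],[58,-138,0,0,1],[67,-168,0,0,1],[67,-168,0,0,1],[67,-168,0,0,1]]

```text
time_s: 41.4
tcp_pos: [0.3967, -0.4157, 0.3513]
tcp_rot: [-0.0, 0.027, 1.0, 0.0]
contact_force: [1.1, 0.6, -2.8]
gripper_width: 0.128
finger_force: 42.2
```

```bash
python3 go.py .397,-.412,.065,3.09
```

```text
t 41.4 tcp [ 0.3967 -0.4157  0.3513] yaw 3.0882 F [ 1.1446  0.648  -2.7838] w 0.128 ff 42.19379961490631 zaxis [-0.0004  0.0008 -1.    ] j [-1.0363  0.0948  0.3088  1.7857  0.0001 -0.9829]
.397,-.412,.065,3.09 shift [ -0.2   3.5 286.3] turn -0.002
```

Emit:
arm_command:
  moves:
    - [[0,3,50,0,1],[0,3,100,0,1],[0,3,150,0,1],[0,3,200,0,1],[0,3,245,0,1],[0,3,270,0,1],[0,3,283,0,1],[0,3,283,0,1]]

```text
time_s: 42.2
tcp_pos: [0.3974, -0.4107, 0.0674]
tcp_rot: [-0.001, 0.025, 1.0, 0.001]
contact_force: [0.1, -0.9, -1.8]
gripper_width: 0.124
finger_force: 42.2
```

Emit:
arm_command:
  moves:
    - [[0,0,1,0,1],[0,0,2,0,1],[0,0,3,0,1],[0,0,3,0,1],[0,0,3,0,1]]

```text
time_s: 42.7
tcp_pos: [0.3975, -0.4126, 0.066]
tcp_rot: [0.0, 0.026, 1.0, -0.0]
contact_force: [0.1, 0.4, -3.3]
gripper_width: 0.129
finger_force: 42.2
```

Emit:
arm_command:
  moves:
    - [[0,0,2,0,1],[0,0,3,0,1],[0,0,4,0,1],[0,0,5,0,1],[0,0,6,0,1],[0,0,6,0,1],[0,0,6,0,1]]

```text
time_s: 43.4
tcp_pos: [0.3974, -0.4123, 0.0595]
tcp_rot: [-0.0, 0.026, 1.0, -0.0]
contact_force: [0.5, -0.5, -2.6]
gripper_width: 0.13
finger_force: 42.2
```

Emit:
arm_command:
  moves:
    - [[0,0,1,0,1],[0,0,2,0,1],[0,0,3,0,1],[0,0,3,0,1],[0,0,3,0,1]]

```text
time_s: 43.9
tcp_pos: [0.3974, -0.4124, 0.0576]
tcp_rot: [0.0, 0.026, 1.0, -0.0]
contact_force: [-2.6, 4.9, 6.3]
gripper_width: 0.131
finger_force: 43.5
```

Contact; release, lift and move back out of the way.

Emit:
arm_command:
  moves:
    - [[0,0,0,0,0.85],[0,0,0,0,0.7],[0,0,0,0,0.6],[0,0,0,0,0.5],[0,0,0,0,0.5],[0,0,-40,0,0.5],[0,0,-90,0,0.5],[0,0,-140,0,0.5]]

```text
time_s: 44.7
tcp_pos: [0.3971, -0.4118, 0.1977]
tcp_rot: [-0.0, 0.026, 1.0, 0.0]
contact_force: [0.6, -1.3, 1.5]
gripper_width: 0.499
finger_force: 0.0
```

Emit:
arm_command:
  moves:
    - [[0,0,-50,0,0.5],[50,-40,-100,0,0.5],[100,-80,-120,0,0.5],[150,-120,-120,0,0.5],[150,-120,-120,0,0.5],[150,-120,-120,0,0.5]]

```text
time_s: 45.3
tcp_pos: [0.2375, -0.5272, 0.3171]
tcp_rot: [-0.0, 0.028, 1.0, -0.001]
contact_force: [0.5, -0.1, -0.5]
gripper_width: 0.5
finger_force: 0.0
```

```bash
python3 go.py; python3 - <<'E'
from h import *
a=read_camera("top")[:,:,::-1].copy(); b=read_camera("scene")[:,:,::-1].copy()
cv2.imwrite("pics/p9.png",np.hstack([cv2.resize(a[70:470,140:520],(400,421)),cv2.resize(b[130:450,100:480],(400,337)).astype(np.uint8) if 0 else cv2.copyMakeBorder(cv2.resize(b[130:450,100:480],(400,337)),0,84,0,0,cv2.BORDER_CONSTANT)]))
E
```

```text
t 45.3 tcp [ 0.2375 -0.5272  0.3171] yaw 3.0854 F [ 0.4989 -0.1096 -0.5335] w 0.5 ff 0.0 zaxis [-0.0008 -0.0018 -1.    ] j [-1.3731  0.0749  0.2238  1.7182 -0.0011 -1.3169]
```

View pics/p9.png

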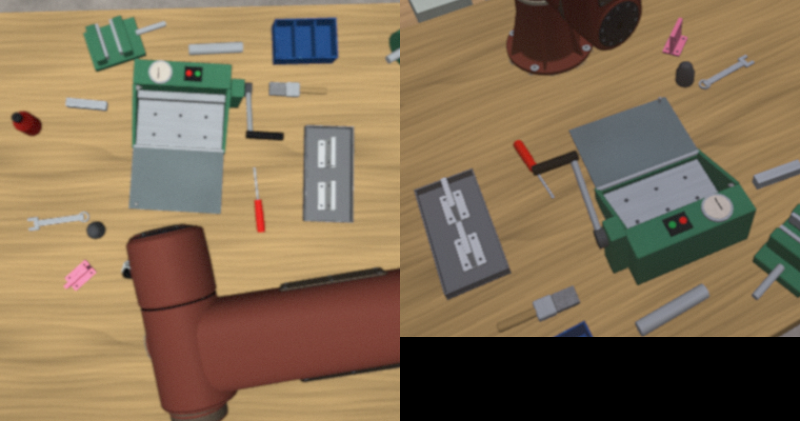

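The last picture shows both brackets standing upright in the tray, at left-panel pixels (328,152) and (326,195). The chamber is empty, the door is open, the lever is at its rest, and the other things look untouched.

```bash
python3 -c "
from cell import bot
print(bot.hand_in())"
```

```text
the job is handed in; nothing more can be done
None
```

I gauged both brackets on the bench (I saw no third) and stood them on their feet in the out-tray, with the door left open and the lever back at rest; the job is handed in.

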